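# Pack the checked chair slat and show the crest rail to the inspection camera

## Robot

A 6-joint arm with a two-finger parallel gripper is mounted at the origin on the work surface. World frame = base frame: x ahead of the robot, y to its left, z up, the work surface at z = 0. Lengths are in m, angles in rad, forces in N, time in s.
With the tool pointing down it reaches from about 0.35 to 0.975 m from the base axis. Payload 4.9 kg.
Tool frame: the origin (TCP) lies between the finger pads; the fingertips stand 8 mm ahead of it and the grasp point (between the pads) lies 11 mm behind it; z points along the fingers, y is the line along which they close (so a half turn about z gives the same grasp; the last joint's range is limited). The gripper opens to 85 mm and grips with 20 to 120 N. Pads are 22 mm wide; open, the fingers measure 114 mm over their backs; the gripper's body (76 mm by 85 mm) begins 54 mm behind the grasp point. The pads swing forward as they close: fully open they stand 13 mm farther back than shut.
Start: joints at [1.074, 0.053, 1.613, -0, 1.476, -0.119], TCP at [0.231, 0.581, 0.239] pointing down, gripper open.
Joint ranges: [-3.01, 3.01], [-1.01, 2.22], [0.06, 2.58], [-1.02, 4.17], [0.09, 2.62], [-3.14, 3.14]. Speed limits (rad/s): [2.57, 2.57, 3.14, 3.14, 3.14, 3.14].

## Interface

Orientations are given as a unit quaternion [x, y, z, w].
In Python, from plant import bot, capture, camera_info gives the robot as it stands.
- The arm moves only by the tool step_arm, never from a script. Its argument "motion" is a list of rows, each an object with "delta_pos": the shift along the tool's x, y, z normalised to -1 to 1, where 1 is 300 mm, a list of three; "roll": the turn about the tool's z normalised to -1 to 1, where 1 is 45 degrees. In form: [{"delta_pos": [tx, ty, tz], "roll": roll}, ...]. A call has 1 to 12 rows; each row shifts and turns the commanded pose from where the row before left it, along the tool's axes as they then stand; what a row does not reach is not made up. A row lasts 1/12 s, in which the tool goes at most 41.7 mm and 7.16 degrees, less where a joint would pass 70% of its speed; a pose out of reach is approached as far as the arm can. A call with a number of a shift or a turn outside -1 to 1 is refused whole. A call with a gripper value outside its range is refused whole. "hand" is the opening, from -1 (shut) to 1 (fully open), set as the call begins (left out, the last holds). The fingers move at their own pace and stop on an object; "squeeze" is the grip in N (left out, the last holds). Time passes only in rows, so rows that do not move let the fingers close. It gives the time, the measured TCP pose, the force, the opening and the grip force at its end, in the units of the state.
- bot.get_obs(): the state, without advancing time (a new reading comes with each control period).
- capture(name): name is "side" or "top"; returns the picture (420x560x3 uint8, blue, green, red); there is no depth.
- camera_info(name): a dict with "intrinsics" (3x3 intrinsics, pixels), "D" ([k1, k2, p1, p2, k3] as OpenCV has them; the pictures are not rectified), "eye" and "orientation" of the camera in the world. Camera axes: x right, y down, z forward; pixel columns grow to the right and rows downward; lengths in m; the calibration is good to about 2 mm. A picture is of the moment at which its call begins. camera_info takes no time and is no camera call.
- bot.finish_job(): hands the job in; it is judged then, once.
The state is a dict: "time": time; "qpos": joint angles; "qvel": joint speeds; "effort": joint torques, N m; "eef_pos": TCP position; "eef_rot": TCP orientation; "force": force on the tool from outside, world axes, zero at the start; "ft_torque": the same for the moment, N m; "finger_gap": opening from 0.0 (shut) to 1.0 (fully open); "grip_force": force on a finger pad.
Only numpy, scipy, OpenCV 4.12 (cv2) and the standard library are available. Lean on these libraries where they do the work, as an engineer would, in place of code of your own. Each camera call takes 0.05 s, during which the arm holds its last target. There are 200 camera calls.

## Task

We are checking back parts for children's chairs. Pack away the checked slat that lies on the drying battens: lay the separator sheet squarely on the slat already in the tray, then lay the checked slat on the sheet, edges in line. Then lift the crest rail (the one with the arched edge) out of the rack without disturbing the other slats or the things around, and finish still gripping it in the air for the inspection camera: arched edge up, a broad face square to the lens, its middle on the lens axis 20 cm in front of the lens, held still.

Things in the scene. Friction and masses are not known exactly. Their poses are not given: they have to be found in the camera images.
- tray: plywood packing tray, fixed: floor 244 x 110 x 12 mm (x, y, z), end walls across its two short ends 12 mm thick, 62 mm high from the table and 220 mm apart inside; its long sides (+-y) are open. Origin at the centre of its underside on the table, x along its length; the floor's upper face is 12 mm above the origin
- lower_slat: straight chair slat of light wood already lying flat in the tray, 200 x 60 x 15 mm (x, y, z), about 110 g, a 6 mm screw hole near each end. Origin at the centre of its underside, x along its length, z up
- battens: two fixed wooden drying battens on the table, each 20 x 230 x 18 mm (x, y, z), parallel, their centre lines 140 mm apart in x. Origin midway between them on the table. The checked slat and the separator sheet lie across them side by side, lengths along the battens' x, centres 130 mm apart in y; which is on which side varies. Between the battens there is 18 mm of air under both
- upper_slat: the checked slat: straight, light wood, 200 x 60 x 15 mm (x, y, z), 80 to 150 g, lying flat across the battens, underside 18 mm above the table. Origin at the centre of its underside, x along its length, z up
- separator: separator sheet, stiff brown board, 204 x 64 x 5 mm (x, y, z), about 55 g, lying flat across the battens, underside 18 mm above the table. Origin at the centre of its underside, x along its length, z up
- rack: drying rack, fixed: plywood board 195 x 170 x 12 mm (x, y, z) on the table with three places 75 mm apart along its x, each between two pairs of upright 8 mm dowels that reach 52 mm above the table, 20 mm clear between the dowels of a pair, pairs 130 mm apart in y. Parts stand on edge in the places, lengths along the rack's y. Origin at the centre of its underside
- crest: crest rail of light wood standing on its straight edge in one of the rack's three places (which one varies): 15 mm thick (x, the normal of its broad faces), 200 mm long (y), flat lower edge, arched upper edge 80 mm high in the middle and 56 mm at the ends (z), 85 to 175 g, balanced about its middle. Origin at the centre of its lower edge, 12 mm above the table at the start, z up
- crest_mid (a point): the crest rail's middle: midway between its broad faces and ends, 40 mm above its lower edge (not marked)
- spare1: straight slat standing on edge in the rack, to be left there: 15 mm thick (x), 200 mm long (y), 60 mm high (z). Origin at the centre of its lower edge
- spare2: a second straight slat in the rack, the same as spare1, to be left there
- camera: inspection camera, fixed beyond the work at the far side of the table: dark steel base 120 x 110 x 14 mm, column 245 mm high, grey camera body with a black lens in a white ring light 72 mm across; the lens axis is level, 200 mm above the table. Origin on the table straight below the lens front, 105 mm before the centre of the base; the lens looks along the camera's -x, towards the robot
- lens (a point): centre of the lens's front glass, 200 mm above the table; axes as the camera's, so the lens axis runs out along -x
- roller_tray: red paint-roller tray with a small roller in it, 270 x 130 mm, 70 mm high, the roller handle reaching 55 mm past one end, bystander. Origin at the centre of its underside
- paint_pot: white paint pot, 104 mm across, 115 mm high, brushes standing out of it to 250 mm, bystander. Origin at the centre of its underside
- sanding_block: hand sanding block of wood with a grey pad, 110 x 65 x 33 mm, bystander. Origin at the centre of its underside
Mind the look-alikes: they are no part of the job. Leave any yellow look-alike of the upper_slat alone. There is more than one size of the separator; the one meant has the size given above.

How it is judged:
By the outcome, as a careful person would: the job done as asked, in the order asked, and still so for the second after the job is handed in, while the arm keeps its last pose, push and grip.
It also fails if it takes over 64 s, if anything falls off the work surface, if the arm or the gripper's body presses on something with over 40 N, if the wrist force passes 120 N, or if a joint passes its speed limit or range.

## Working session

There is one attempt and no reset: what is moved stays moved. The work goes in short steps, Python scripts to look and compute and a tool call to move; the robot and the scene stay as the last step left them, time stands still between calls to the robot, and variables do not carry over. Pictures are saved under pics/ and viewed, at most 10 in all, crops included, and the job is handed in when it is done.

Besides the shell and the picture viewer there is one more tool, called after ">>>" in YAML: its name, and indented under it one key for each argument. step_arm: Moves the arm, as the interface text tells. Its arguments: {"type":"object","properties":{"motion":{"type":"array"},"hand":{"type":"number"},"squeeze":{"type":"number"}},"required":["motion"]}

```bash
ls; mkdir -p pics
python3 - <<'E'
from plant import bot, capture, camera_info
import cv2
for n in("side","top"):
    cv2.imwrite(f"pics/{n}0.png",capture(n)); c=camera_info(n); print(n,c)
print(bot.get_obs())
E
```

```text
pics
side {'intrinsics': array([[417.11955459,   0.        , 274.86246833],
       [  0.        , 417.11955459, 213.01874097],
       [  0.        ,   0.        ,   1.        ]]), 'D': array([-0.08942964,  0.        ,  0.        ,  0.        ,  0.        ]), 'eye': array([0.15032169, 1.08722654, 0.97076913]), 'orientation': array([-0.14043772,  0.88113287, -0.44659697,  0.06658271])}
top {'intrinsics': array([[411.8489193 ,   0.        , 274.68512351],
       [  0.        , 411.8489193 , 212.31923037],
       [  0.        ,   0.        ,   1.        ]]), 'D': array([-0.0585983,  0.       ,  0.       ,  0.       ,  0.       ]), 'eye': array([0.24488543, 0.02855545, 1.40905177]), 'orientation': array([-0.69244749,  0.71336708, -0.07977285,  0.07252701])}
{'time': 0.1, 'qpos': array([ 1.07399128e+00,  5.32885697e-02,  1.61417576e+00,  4.05802399e-06,
        1.47601565e+00, -1.19003699e-01]), 'qvel': array([ 0.00136699, -0.00040809, -0.00316475,  0.00049863,  0.0025895 ,
       -0.00080198]), 'effort': array([ 5.88979965e-04, -3.94901454e+01, -3.71362996e+01, -1.06359441e-04,
        3.92111324e-03,  4.10888561e-05]), 'eef_pos': array([0.23028013, 0.58042687, 0.23817597]), 'eef_rot': array([ 1.87779343e-01,  9.82210786e-01, -8.98669355e-04, -2.87912779e-04]), 'force': array([-0.0081799 , -0.31771722,  0.75728372]), 'ft_torque': array([0.0115458 , 0.03819625, 0.01353108]), 'grip_force': 0.0, 'finger_gap': 0.9992986764359237}
```

View pics/top0.png

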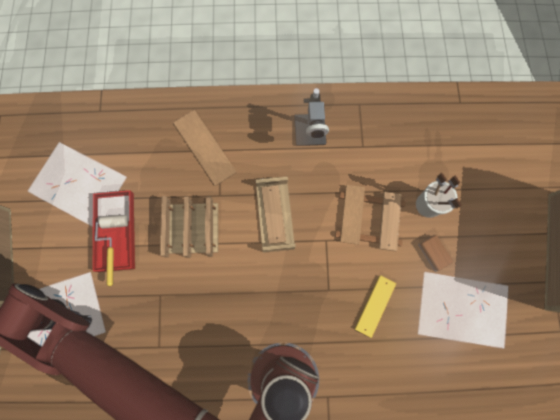

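View pics/side0.png

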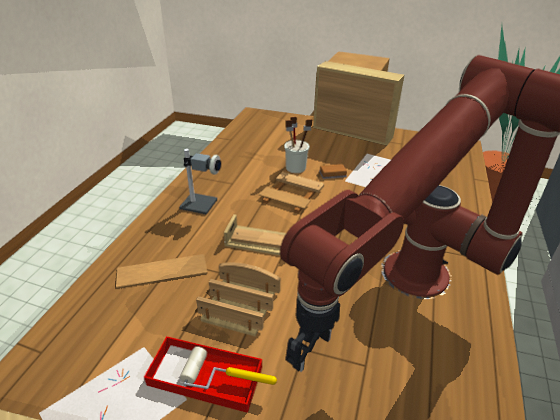

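Top view: rack (190,225), tray (275,214), battens with two parts at (351,213) and (390,220), a big brown sheet at (205,147), yellow slat (376,306) and inspection camera (317,130). In the side view the arched part, at (250,270), is the one nearest the tray. I'll enlarge this to confirm.

```bash
cat > h.py <<'E'
import numpy as np, cv2
from scipy.spatial.transform import Rotation as R
from plant import bot, capture, camera_info
CI={n:camera_info(n) for n in("side","top")}
def world(n,px,z):
    c=CI[n]; p=cv2.undistortPoints(np.array(px,float).reshape(-1,1,2),c["intrinsics"],c["D"])[:,0]
    d=R.from_quat(c["orientation"]).apply(np.c_[p,np.ones(len(p))]); t=(z-c["eye"][2])/d[:,2]
    return c["eye"]+d*t[:,None]
def pix(n,P):
    c=CI[n]; r=R.from_quat(c["orientation"]).inv(); rv=r.as_rotvec(); t=-r.apply(c["eye"])
    return cv2.projectPoints(np.array(P,float).reshape(-1,1,3),rv,t,c["intrinsics"],c["D"])[0][:,0]
def go(x,y,z,yaw):
    "deltas to target; yaw = world angle of tool x (mod 180)"
    o=bot.get_obs(); r=R.from_quat(o["eef_rot"]); X=r.apply([1,0,0]); cur=np.arctan2(X[1],X[0])
    d=(yaw-cur+np.pi/2)%np.pi-np.pi/2
    t=r.inv().apply(np.array([x,y,z])-o["eef_pos"])
    print("tool dxyz units",np.round(t/.3,4),"roll units",round(-np.degrees(d)/45,4),"yaw",np.degrees(cur),"q6",o["qpos"][5],o["eef_pos"],o["time"])
E
python3 - <<'E'
from h import *
t=cv2.imread("pics/top0.png"); s=cv2.imread("pics/side0.png")
print(pix("top",[0,0,0]),pix("side",[0,0,0]))
cv2.imwrite("pics/c1.png",cv2.resize(t[165:265,150:415],None,fx=3,fy=3,interpolation=cv2.INTER_CUBIC))
cv2.imwrite("pics/c2.png",cv2.resize(s[165:335,190:340],None,fx=3.5,fy=3.5,interpolation=cv2.INTER_CUBIC))
E
```

```text
[[282.73818598 378.67497533]] [[415.49127733 272.93350721]]
```

View pics/c1.png

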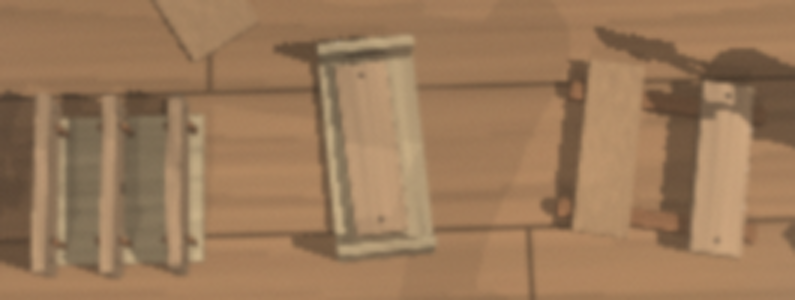

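View pics/c2.png

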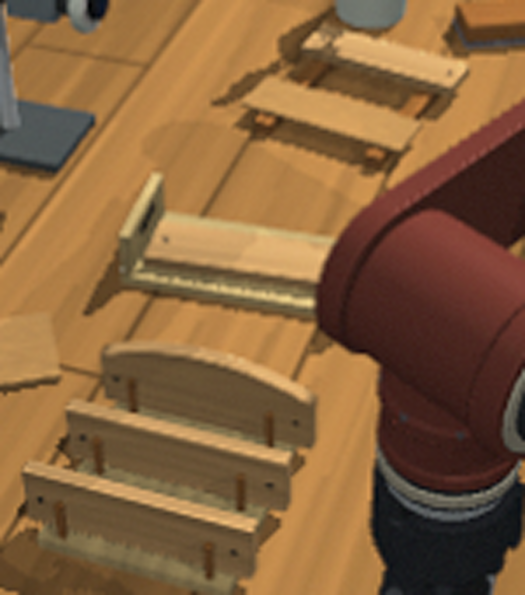

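Candidates for the separator: the sheet at (353,214) on the battens and the loose larger sheet at (205,147). The battens one fits by place; I'll check its size. The checked slat is the one with holes at (390,221), and the yellow one at (376,306) is ignored. The arched crest is the part nearest the tray, at top-view (209,227).

```bash
cat >> h.py <<'E'
from scipy.ndimage import map_coordinates
def quad(img,n,q,z,w=3.0,pol=None):
    "refine quad edges on strongest gradient; returns world corners"
    g=cv2.cvtColor(cv2.GaussianBlur(img,(3,3),0),cv2.COLOR_BGR2LAB).astype(float); q=np.array(q,float); L=[]
    for i in range(4):
        a,b=q[i],q[(i+1)%4]; u=(b-a)/np.linalg.norm(b-a); nn=np.array([u[1],-u[0]]); s=np.arange(-w,w+.01,.25); P=[]
        for f in np.linspace(.12,.88,30):
            p=a+(b-a)*f+s[:,None]*nn
            v=np.stack([map_coordinates(g[...,k],[p[:,1],p[:,0]],order=1) for k in range(3)],1)
            d=np.linalg.norm(v[4:]-v[:-4],axis=1)**2; d=np.where(d>.5*d.max(),d,0)
            P.append(p[2:-2][0]+ (d@(s[2:-2]-s[2]))/d.sum()*nn)
        L.append(cv2.fitLine(np.array(P,np.float32),cv2.DIST_HUBER,0,.01,.01).ravel())
    C=[]
    for i in range(4):
        A,B=L[i-1],L[i]; M=np.c_[A[:2],-B[:2]]; k=np.linalg.solve(M,B[2:]-A[2:]); C.append(A[2:]+k[0]*A[:2])
    return np.array(C),world(n,C,z)[:,:2]
def rep(name,C):
    e=[C[(i+1)%4]-C[i] for i in range(4)]; l=[round(np.linalg.norm(x)*1e3,1) for x in e]
    ax=(e[3]-e[1]); print(name,"c",C.mean(0).round(4),"yaw",round(np.degrees(np.arctan2(ax[1],ax[0])),2),l)
def crop(a): return np.array(a,float)/3+np.array([150,165])-.33
E
python3 - <<'E'
from h import *
t=cv2.imread("pics/top0.png")
for nm,q,z in [("sep",[(588,61),(643,64),(628,236),(576,231)],.023),("up",[(703,80),(752,86),(740,256),(691,249)],.033),("low",[(337,62),(398,60),(408,233),(352,237)],.027)]:
    p,C=quad(t,"top",crop(q),z); print((p*3-450+0).round(0).tolist() if 0 else ((p-[150,165]+.33)*3).round(0).tolist()); rep(nm,C)
for nm,a,b,z in [("uph",(728,97),(716,240),.033),("lowh",(362,76),(381,219),.027)]:
    W=world("top",crop([a,b]),z)[:,:2]; d=W[0]-W[1]; print(nm,W.mean(0),np.degrees(np.arctan2(d[1],d[0])),np.linalg.norm(d))
W=world("top",crop([(318,45),(413,40),(434,246),(339,254)]),.062)[:,:2]; rep("traywalls",W)
W=world("top",crop([(178,98),(180,270)]),.068)[:,:2]; print("crest",W,W.mean(0)); 
W=world("top",crop([(42,97),(42,268),(108,98),(108,272)]),.072)[:,:2]; print("spares",W)
W=world("top",crop([(203,115),(197,262)]),.012); print("rack right edge",W)
E
```

```text
[[589.0, 61.0], [647.0, 59.0], [627.0, 236.0], [572.0, 225.0]]
sep c [ 0.5395 -0.26  ] yaw -10.06 [np.float64(67.7), np.float64(212.0), np.float64(63.5), np.float64(196.0)]
[[704.0, 81.0], [753.0, 86.0], [741.0, 256.0], [689.0, 247.0]]
up c [ 0.5077 -0.3859] yaw -9.73 [np.float64(57.8), np.float64(199.8), np.float64(59.4), np.float64(196.6)]
[[336.0, 63.0], [395.0, 58.0], [406.0, 232.0], [352.0, 244.0]]
low c [0.5419 0.0131] yaw 2.51 [np.float64(69.1), np.float64(204.6), np.float64(62.9), np.float64(212.8)]
uph [ 0.50598714 -0.38594532] -9.895843129056763 0.16832379008872578
lowh [0.54346378 0.01395854] 5.688002725336189 0.16883045362483454
traywalls c [0.5383 0.0093] yaw 3.89 [np.float64(108.2), np.float64(236.6), np.float64(104.5), np.float64(239.7)]
crest [[0.59658096 0.22935378]
 [0.40336714 0.22658593]] [0.49997405 0.22796986]
spares [[0.60121912 0.38143456]
 [0.40915234 0.37637766]
 [0.59785009 0.30719063]
 [0.40286662 0.30427019]]
rack right edge [[0.58998323 0.20852613 0.012     ]
 [0.41854812 0.21555776 0.012     ]]
```

The battens sheet measures about 204 x 64 mm, so it is the separator meant. Moving towards it.

```bash
python3 -c "
from h import *
go(.5395,-.26,.2,np.radians(-10))"
```

```text
tool dxyz units [-1.9915 -2.2234  0.131 ] roll units -0.2588 yaw 158.35354301194388 q6 -0.11900369939132233 [0.23028013 0.58042687 0.23817597] 0.1
```

>>> step_arm:
  motion:
    - {"delta_pos": [-0.083,-0.0926,0],"roll": 0}
    - {"delta_pos": [-0.083,-0.0926,0],"roll": 0}
    - {"delta_pos": [-0.083,-0.0926,0],"roll": 0}
    - {"delta_pos": [-0.083,-0.0926,0],"roll": 0}
    - {"delta_pos": [-0.083,-0.0926,0],"roll": 0}
    - {"delta_pos": [-0.083,-0.0926,0],"roll": 0}
    - {"delta_pos": [-0.083,-0.0926,0],"roll": 0}
    - {"delta_pos": [-0.083,-0.0926,0],"roll": 0}
    - {"delta_pos": [-0.083,-0.0926,0],"roll": 0}
    - {"delta_pos": [-0.083,-0.0926,0],"roll": 0}
    - {"delta_pos": [-0.083,-0.0926,0],"roll": 0}
    - {"delta_pos": [-0.083,-0.0926,0],"roll": 0}

```text
time: 1.1
eef_pos: [0.3852, 0.1591, 0.239]
eef_rot: [0.188, 0.982, 0.0, 0.0]
force: [0.4, -1.1, 0.0]
finger_gap: 1.002
grip_force: 0.0
```

>>> step_arm:
  motion:
    - {"delta_pos": [-0.083,-0.0926,0],"roll": 0}
    - {"delta_pos": [-0.083,-0.0926,0],"roll": 0}
    - {"delta_pos": [-0.083,-0.0926,0],"roll": 0}
    - {"delta_pos": [-0.083,-0.0926,0],"roll": 0}
    - {"delta_pos": [-0.083,-0.0926,0],"roll": 0}
    - {"delta_pos": [-0.083,-0.0926,0],"roll": 0}
    - {"delta_pos": [-0.083,-0.0926,0],"roll": 0}
    - {"delta_pos": [-0.083,-0.0926,0],"roll": 0}
    - {"delta_pos": [-0.083,-0.0926,0],"roll": 0}
    - {"delta_pos": [-0.083,-0.0926,0],"roll": 0}
    - {"delta_pos": [-0.04,-0.044,0],"roll": 0}
    - {"delta_pos": [0,0,0],"roll": -0.09}

```text
time: 2.1
eef_pos: [0.5208, -0.2094, 0.2384]
eef_rot: [0.154, 0.988, -0.0, -0.001]
force: [-0.3, 0.5, -0.7]
finger_gap: 1.0
grip_force: 0.0
```

Run:
```python
from h import *
go(.5395,-.26,.2,np.radians(-10))
s=capture("side"); cv2.imwrite("pics/side1.png",s)
cv2.imwrite("pics/c3.png",cv2.resize(s[125:305,180:345],None,fx=3.3,fy=3.3,interpolation=cv2.INTER_CUBIC))
```

```text
tool dxyz units [-0.1108 -0.1415  0.1279] roll units -0.1724 yaw 162.2421916510451 q6 -1.77519558376095 [ 0.52083716 -0.20940719  0.238366  ] 2.1
```

View pics/c3.png

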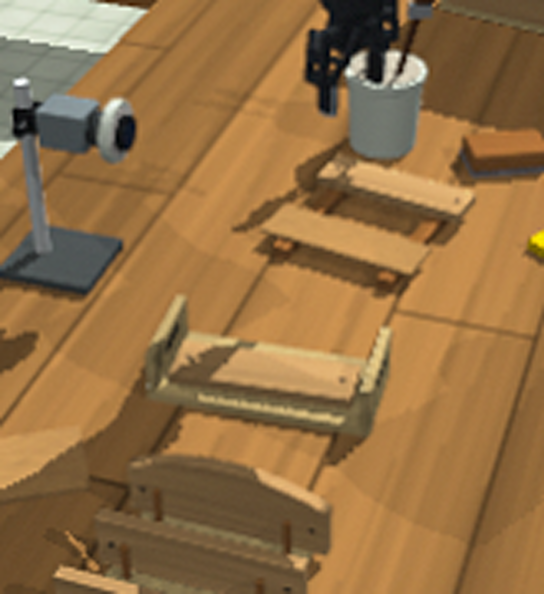

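The tray is now clear of the arm at side-crop (265,380), with slat holes at about (195,360) and (345,381). The sheet and slat lie undisturbed on the battens at (345,240) and (398,190).

Run:
```python
from h import *
s=cv2.imread("pics/side1.png"); t0=cv2.imread("pics/top0.png"); t=capture("top"); cv2.imwrite("pics/top1.png",t)
k=lambda a: np.array(a,float)/3.3+[180,125]-.35
for nm,q,z in [("sep",[(283,206),(428,252),(412,274),(260,229)],.023),("up",[(335,163),(474,196),(462,217),(318,180)],.033)]:
    p,C=quad(s,"side",k(q),z,2); print(((p-[180,125]+.35)*3.3).round(0).tolist()); rep(nm,np.roll(C,1,0))
def darkspot(img,n,p,z):
    g=cv2.cvtColor(img,cv2.COLOR_BGR2GRAY).astype(float); x,y=np.round(p).astype(int); w=g[y-3:y+4,x-3:x+4]; v=np.maximum(np.percentile(w,40)-w,0)**1.0
    Y,X=np.mgrid[y-3:y+4,x-3:x+4]; v*=np.exp(-((X-p[0])**2+(Y-p[1])**2)/4); c=[(v*X).sum()/v.sum(),(v*Y).sum()/v.sum()]; return world(n,[c],z)[0,:2]
for nm,im,n,pp,z in [("low",s,"side",k([(195,360),(345,381)]),.027),("low",t,"top",crop([(362,76),(381,219)]),.027),("low0",t0,"top",crop([(362,76),(381,219)]),.027),("up",t0,"top",crop([(728,97),(716,240)]),.033),("up",s,"side",k([(338,174),(458,203)]),.033)]:
    W=np.array([darkspot(im,n,p,z) for p in pp]); d=W[0]-W[1]; print(nm,n,W.mean(0).round(4),np.degrees(np.arctan2(d[1],d[0])).round(2),np.linalg.norm(d).round(4))
a=cv2.resize(t[170:260,245:305],None,fx=6.5,fy=6.5,interpolation=cv2.INTER_CUBIC)
b=cv2.resize(s[215:262,220:302],None,fx=4.8,fy=4.8,interpolation=cv2.INTER_CUBIC); b=cv2.copyMakeBorder(b,0,a.shape[0]-b.shape[0],0,0,0)
cv2.imwrite("pics/c4.png",np.hstack([a,b])); print(a.shape,b.shape)
```

```text
[[286.0, 203.0], [427.0, 246.0], [411.0, 274.0], [257.0, 228.0]]
sep c [ 0.5389 -0.2613] yaw -10.23 [np.float64(67.2), np.float64(198.0), np.float64(63.0), np.float64(209.9)]
[[333.0, 157.0], [475.0, 192.0], [458.0, 214.0], [318.0, 176.0]]
up c [ 0.5075 -0.3841] yaw -7.87 [np.float64(51.9), np.float64(199.2), np.float64(58.4), np.float64(195.9)]
low side [0.5397 0.0171] 8.36 0.1637
low top [0.5402 0.0154] 6.55 0.1636
low0 top [0.5438 0.0148] 5.82 0.1706
up top [ 0.5041 -0.387 ] -10.84 0.1649
up side [ 0.4995 -0.3694] -3.7 0.1625
(585, 390, 3) (585, 394, 3)
```

View pics/c4.png

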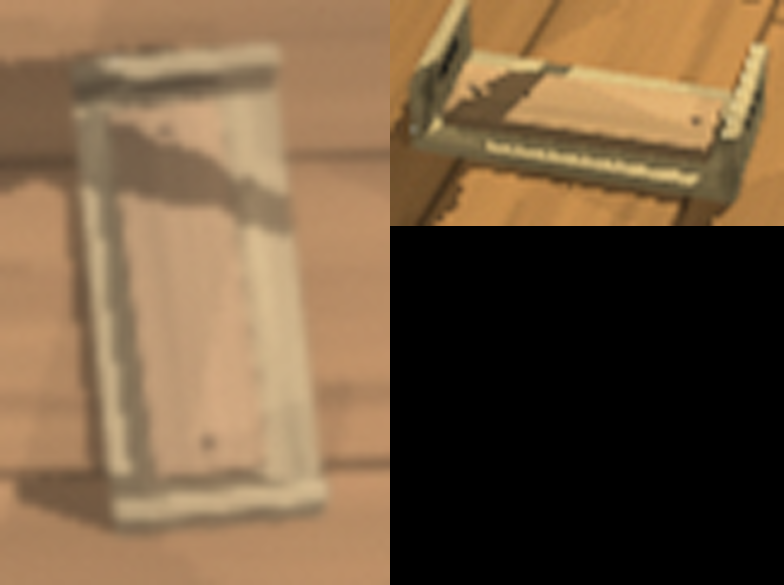

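In the top crop the lower slat spans (105–222,100) to (155–268,475), with holes at (167,132) and (208,442). I'll refine it on the unshadowed first picture.

Run:
```python
from h import *
k=lambda a: np.array(a,float)/6.5+[245,170]-.42
W=world("top",k([(167,132),(208,442)]),.027)[:,:2]; d=W[0]-W[1]; print("holes",W.mean(0),np.degrees(np.arctan2(d[1],d[0])),np.linalg.norm(d))
for f in("top0","top1"):
    t=cv2.imread(f"pics/{f}.png"); lab=cv2.cvtColor(t,cv2.COLOR_BGR2LAB).astype(float)
    # right edge: pinkish->yellow in b-a ; left edge: dark shadow->bright
    for nm,ch,x0,x1 in [("R",lab[...,1]-lab[...,2]*.7,(222,105),(268,480)),("L",lab[...,0],(105,100),(153,475))]:
        P=[]
        for r in range(203 if f=="top1" else 192,238):
            yc=(r-170+.42)*6.5; xc=(x0[0]+(yc-x0[1])/(x1[1]-x0[1])*(x1[0]-x0[0]))/6.5+245-.42
            s=np.arange(-3,3.01,.1); v=map_coordinates(ch,[np.full(s.size,r),xc+s],order=1); g=abs(v[10:]-v[:-10]); g=np.where(g>.5*g.max(),g,0)
            P.append((xc+(g@s[5:-5])/g.sum(),r))
        W=world("top",P,.027)[:,:2].astype(np.float32); l=cv2.fitLine(W,cv2.DIST_HUBER,0,.0005,.001).ravel(); l[:2]*=np.sign(l[0])
        print(f,nm,np.degrees(np.arctan2(l[1],l[0])).round(2),"y at x=.54:",(l[3]+(.54-l[2])*l[1]/l[0]).round(4),"rms",np.std((W-l[2:])@[-l[1],l[0]]).round(4))
go(.5390,-.261,.1,np.radians(-10.1))
```

```text
holes [0.54383393 0.0142122 ] 5.656303857465402 0.1689274966880932
top0 R 4.86 y at x=.54: -0.0163 rms 0.0012
top0 L 6.73 y at x=.54: 0.0449 rms 0.001
top1 R 5.06 y at x=.54: -0.017 rms 0.0014
top1 L 6.05 y at x=.54: 0.0445 rms 0.0008
tool dxyz units [-0.1152 -0.1535  0.4611] roll units -0.1687 yaw 162.30943269761184 q6 -1.7732511171731802 [ 0.5202819  -0.20674549  0.23840954] 2.2
```

>>> step_arm:
  motion:
    - {"delta_pos": [-0.0576,-0.0768,0.05],"roll": -0.0844}
    - {"delta_pos": [-0.0576,-0.0768,0.05],"roll": -0.0844}
    - {"delta_pos": [0,0,0.1],"roll": 0}
    - {"delta_pos": [0,0,0.1],"roll": 0}
    - {"delta_pos": [0,0,0.05],"roll": 0}
    - {"delta_pos": [0,0,0],"roll": 0}
    - {"delta_pos": [0,0,0],"roll": 0}

```text
time: 2.78
eef_pos: [0.5407, -0.2585, 0.1333]
eef_rot: [0.087, 0.996, 0.001, -0.001]
force: [0.6, 0.5, 0.7]
finger_gap: 1.001
grip_force: 0.0
```

```bash
python3 -c "
from h import *
go(.5390,-.2608,.016,np.radians(-10.1))"
```

```text
tool dxyz units [ 0.0032 -0.0088  0.391 ] roll units 0.0019 yaw 169.98635683493012 q6 -1.966221897847206 [ 0.54065169 -0.2585282   0.13328942] 2.7833
```

>>> step_arm:
  motion:
    - {"delta_pos": [0.0032,-0.0088,0.1],"roll": 0}
    - {"delta_pos": [0,0,0.1],"roll": 0}
    - {"delta_pos": [0,0,0.1],"roll": 0}
    - {"delta_pos": [0,0,0.06],"roll": 0}
    - {"delta_pos": [0,0,0.03],"roll": 0}
    - {"delta_pos": [0,0,0],"roll": 0}
    - {"delta_pos": [0,0,0],"roll": 0}

```text
time: 3.37
eef_pos: [0.5412, -0.2625, 0.0192]
eef_rot: [0.087, 0.996, -0.001, 0.001]
force: [-0.2, -0.4, -0.7]
finger_gap: 1.001
grip_force: 0.0
```

>>> step_arm:
  motion:
    - {"delta_pos": [0,0,0.01],"roll": 0}
    - {"delta_pos": [0,0,0.01],"roll": 0}
    - {"delta_pos": [0,0,0],"roll": 0}
    - {"delta_pos": [0,0,0],"roll": 0}

```text
time: 3.7
eef_pos: [0.5403, -0.2622, 0.012]
eef_rot: [0.087, 0.996, -0.0, 0.0]
force: [0.4, 0.9, -0.2]
finger_gap: 1.0
grip_force: 0.0
```

Probing on down in 3 mm steps to learn where the fingertips really are.

>>> step_arm:
  motion:
    - {"delta_pos": [0,0,0.01],"roll": 0}
    - {"delta_pos": [0,0,0.01],"roll": 0}
    - {"delta_pos": [0,0,0],"roll": 0}
    - {"delta_pos": [0,0,0],"roll": 0}

```text
time: 4.03
eef_pos: [0.5396, -0.2618, 0.0048]
eef_rot: [0.087, 0.996, 0.0, -0.0]
force: [-0.8, 1.0, -0.6]
finger_gap: 0.999
grip_force: 0.0
```

>>> step_arm:
  motion:
    - {"delta_pos": [0,0,0.01],"roll": 0}
    - {"delta_pos": [0,0,0],"roll": 0}
    - {"delta_pos": [0,0,0],"roll": 0}

```text
time: 4.28
eef_pos: [0.5398, -0.2619, 0.002]
eef_rot: [0.087, 0.996, 0.0, -0.0]
force: [0.7, 0.1, 0.7]
finger_gap: 0.998
grip_force: 0.0
```

>>> step_arm:
  motion:
    - {"delta_pos": [0.0028,0.004,-0.018],"roll": 0}
    - {"delta_pos": [0,0,0],"roll": 0}
    - {"delta_pos": [0,0,0],"roll": 0}

```text
time: 4.53
eef_pos: [0.5398, -0.2609, 0.0085]
eef_rot: [0.087, 0.996, -0.0, 0.001]
force: [-1.1, -1.4, -0.1]
finger_gap: 1.001
grip_force: 0.0
```

>>> step_arm:
  motion:
    - {"delta_pos": [0,0,0],"roll": 0}
    - {"delta_pos": [0,0,0],"roll": 0}
    - {"delta_pos": [0,0,0],"roll": 0}
    - {"delta_pos": [0,0,0],"roll": 0}
    - {"delta_pos": [0,0,0],"roll": 0}
    - {"delta_pos": [0,0,0],"roll": 0}
  hand: -1
  squeeze: 30

```text
time: 5.03
eef_pos: [0.5396, -0.2609, 0.0081]
eef_rot: [0.087, 0.996, -0.0, 0.0]
force: [-0.4, 0.2, 3.6]
finger_gap: 0.739
grip_force: 33.2
```

```bash
python3 -c "
from h import *
go(.5395,-.2605,.1,np.radians(-10.1))
cv2.imwrite('pics/side2.png',capture('side')); cv2.imwrite('pics/top2.png',capture('top'))"
```

```text
tool dxyz units [ 0.0004  0.0011 -0.3063] roll units 0.0022 yaw 170.00029820048266 q6 -1.9707345137747843 [ 0.53960715 -0.2608586   0.00810942] 5.0333
```

>>> step_arm:
  motion:
    - {"delta_pos": [0,0,-0.02],"roll": 0}
    - {"delta_pos": [0,0,-0.06],"roll": 0}
    - {"delta_pos": [0,0,-0.1],"roll": 0}
    - {"delta_pos": [0,0,-0.1],"roll": 0}
    - {"delta_pos": [0,0,-0.05],"roll": 0}
    - {"delta_pos": [0,0,0],"roll": 0}

```text
time: 5.63
eef_pos: [0.5417, -0.2622, 0.1115]
eef_rot: [0.087, 0.996, -0.002, 0.004]
force: [0.9, -1.4, -0.1]
finger_gap: 0.74
grip_force: 33.2
```

```bash
python3 -c "
from h import *
go(.5440,.0144,.1,np.radians(5.7)); print(bot.get_obs()['finger_gap'])
t=capture('top');cv2.imwrite('pics/top3.png',t)"
```

```text
tool dxyz units [0.1527 0.9095 0.0344] roll units -0.3489 yaw 170.00109318937143 q6 -1.9706964745550335 [ 0.54165409 -0.2622241   0.11151989] 5.6333
0.7396441011238355
```

>>> step_arm:
  motion:
    - {"delta_pos": [0.01,0.05,0],"roll": 0}
    - {"delta_pos": [0.0157,0.0955,0],"roll": 0}
    - {"delta_pos": [0.0157,0.0955,0],"roll": 0}
    - {"delta_pos": [0.0157,0.0955,0],"roll": 0}
    - {"delta_pos": [0.0157,0.0955,0],"roll": 0}
    - {"delta_pos": [0.0157,0.0955,0],"roll": 0}
    - {"delta_pos": [0.0157,0.0955,0],"roll": 0}
    - {"delta_pos": [0.0157,0.0955,0],"roll": 0}
    - {"delta_pos": [0.0157,0.0955,0],"roll": 0}
    - {"delta_pos": [0.0157,0.0955,0],"roll": 0}
    - {"delta_pos": [0,0,0],"roll": -0.087}
    - {"delta_pos": [0,0,0],"roll": -0.087}

```text
time: 6.68
eef_pos: [0.5394, 0.0185, 0.1035]
eef_rot: [0.016, 1.0, 0.0, -0.003]
force: [-0.8, 0.1, -0.4]
finger_gap: 0.738
grip_force: 33.2
```

>>> step_arm:
  motion:
    - {"delta_pos": [0,0,0],"roll": -0.087}
    - {"delta_pos": [0,0,0],"roll": -0.087}
    - {"delta_pos": [0,0,0],"roll": 0}
    - {"delta_pos": [0,0,0],"roll": 0}
    - {"delta_pos": [0,0,0],"roll": 0}

```text
time: 7.1
eef_pos: [0.5409, 0.0163, 0.1052]
eef_rot: [-0.049, 0.999, 0.0, -0.001]
force: [-0.3, -0.2, -0.6]
finger_gap: 0.74
grip_force: 33.2
```

```bash
python3 -c "
from h import *
go(.5440,.0144,.060,np.radians(5.7)); print(bot.get_obs()['finger_gap'])
t=capture('top');cv2.imwrite('pics/top3.png',t); s=capture('side');cv2.imwrite('pics/side3.png',s)
a=cv2.resize(t[160:270,235:315],None,fx=5.4,fy=5.4,interpolation=cv2.INTER_CUBIC);b=cv2.resize(s[190:280,220:310],None,fx=4,fy=4,interpolation=cv2.INTER_CUBIC);b=cv2.copyMakeBorder(b,0,a.shape[0]-b.shape[0],0,0,0)
cv2.imwrite('pics/c5.png',np.hstack([a,b]))"
```

```text
tool dxyz units [-0.0102 -0.0074  0.1505] roll units -0.0025 yaw -174.4110688199323 q6 -1.7758864381740944 [0.54086669 0.0162874  0.10516687] 7.1
0.7396418563258281
```

View pics/c5.png

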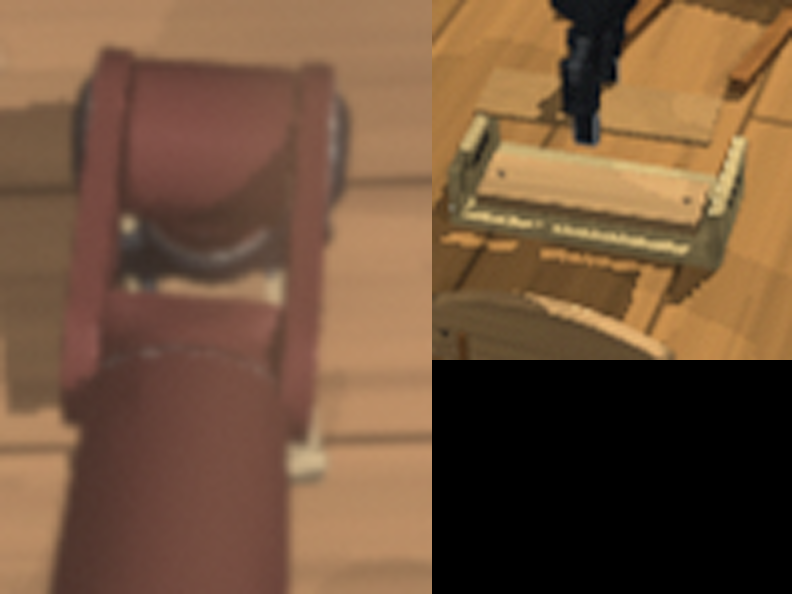

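The sheet is held level above the tray. The side view shows the lower slat's holes clearly, at crop (70,173) and (255,202), and the sheet behind at (170,105). I'll cross-check both positions.

Run:
```python
from h import *
s=cv2.imread("pics/side3.png"); k=lambda a: np.array(a,float)/4+[220,190]-.375
W=world("side",k([(70,173),(255,202)]),.027)[:,:2]; d=W[0]-W[1]; print("low holes",W.mean(0),np.degrees(np.arctan2(d[1],d[0])),np.linalg.norm(d))
p,C=quad(s,"side",k([(72,148),(275,178),(265,223),(45,195)]),.027,1.8); print(((p-[220,190]+.375)*4).round(0).tolist()); rep("low",np.roll(C,1,0))
# sheet: corners far-left, right
zs=.105+.015
p=k([(61,67),(289,98),(280,143),(40,107)]); rep("sheet raw",np.roll(world("side",p,zs)[:,:2],1,0))
p,C=quad(s,"side",p,zs,1.8); print(((p-[220,190]+.375)*4).round(0).tolist()); rep("sheet",np.roll(C,1,0))
```

```text
low holes [0.54407922 0.01331683] 4.707600684619609 0.16973324499569856
[[69.0, 144.0], [277.0, 174.0], [265.0, 225.0], [43.0, 193.0]]
low c [0.5452 0.0076] yaw 5.54 [np.float64(72.5), np.float64(193.8), np.float64(69.9), np.float64(199.4)]
sheet raw c [0.5393 0.0115] yaw 5.09 [np.float64(60.4), np.float64(203.9), np.float64(63.5), np.float64(208.5)]
[[64.0, 67.0], [284.0, 97.0], [282.0, 141.0], [39.0, 108.0]]
sheet c [0.5398 0.0109] yaw 5.86 [np.float64(62.3), np.float64(196.6), np.float64(61.5), np.float64(210.5)]
```

>>> step_arm:
  motion:
    - {"delta_pos": [-0.0128,-0.0085,0.05],"roll": 0.003}
    - {"delta_pos": [0,0,0.07],"roll": 0}
    - {"delta_pos": [0,0,0.06],"roll": 0}
    - {"delta_pos": [0,0,0.04],"roll": 0}
    - {"delta_pos": [0,0,0.02],"roll": 0}
    - {"delta_pos": [0,0,0],"roll": 0}
    - {"delta_pos": [0,0,0],"roll": 0}
    - {"delta_pos": [0,0,0],"roll": 0}

```text
time: 7.87
eef_pos: [0.5471, 0.0136, 0.0359]
eef_rot: [-0.048, 0.999, -0.0, 0.001]
force: [-0.1, 0.2, -0.5]
finger_gap: 0.744
grip_force: 33.2
```

```bash
python3 -c "
from h import *
go(.5448,.0140,.0185,np.radians(5.4))"
```

```text
tool dxyz units [0.0075 0.002  0.0581] roll units 0.0025 yaw -174.48577481052942 q6 -1.7781835100566692 [0.54705986 0.01361731 0.03592893] 7.8667
```

>>> step_arm:
  motion:
    - {"delta_pos": [0.006,0.002,0.03],"roll": 0}
    - {"delta_pos": [0,0,0.015],"roll": 0}
    - {"delta_pos": [0,0,0],"roll": 0}
    - {"delta_pos": [0,0,0],"roll": 0}
    - {"delta_pos": [0,0,0],"roll": 0}
    - {"delta_pos": [0,0,0],"roll": 0}

```text
time: 8.37
eef_pos: [0.5444, 0.0141, 0.0214]
eef_rot: [-0.048, 0.999, -0.0, 0.0]
force: [-0.1, -0.1, 0.0]
finger_gap: 0.735
grip_force: 34.0
```

```bash
python3 -c "
from h import *
go(.5448,.0140,.0172,np.radians(5.4))"
```

```text
tool dxyz units [-0.0012 -0.0006  0.0141] roll units 0.0029 yaw -174.47142837406358 q6 -1.7779676800670359 [0.54442752 0.01413619 0.02141537] 8.3667
```

Good. Last 4 mm, then a look at the force.

>>> step_arm:
  motion:
    - {"delta_pos": [-0.001,0,0.007],"roll": 0}
    - {"delta_pos": [0,0,0.005],"roll": 0}
    - {"delta_pos": [0,0,0],"roll": 0}
    - {"delta_pos": [0,0,0],"roll": 0}
    - {"delta_pos": [0,0,0],"roll": 0}

```text
time: 8.78
eef_pos: [0.5445, 0.0142, 0.0176]
eef_rot: [-0.048, 0.999, 0.0, -0.0]
force: [0.2, -0.3, -1.2]
finger_gap: 0.735
grip_force: 34.0
```

>>> step_arm:
  motion:
    - {"delta_pos": [0,0,0.002],"roll": 0}
    - {"delta_pos": [0,0,0],"roll": 0}
    - {"delta_pos": [0,0,0],"roll": 0}

```text
time: 9.03
eef_pos: [0.5447, 0.0142, 0.0172]
eef_rot: [-0.048, 0.999, -0.0, 0.0]
force: [-0.3, -0.2, 0.8]
finger_gap: 0.739
grip_force: 34.1
```

>>> step_arm:
  motion:
    - {"delta_pos": [0,0,0],"roll": 0}
    - {"delta_pos": [0,0,0],"roll": 0}
    - {"delta_pos": [0,0,0],"roll": 0}
    - {"delta_pos": [0,0,0],"roll": 0}
    - {"delta_pos": [0,0,0],"roll": 0}
  hand: 1

```text
time: 9.45
eef_pos: [0.5445, 0.0142, 0.017]
eef_rot: [-0.048, 0.999, -0.0, 0.0]
force: [-0.0, -0.1, 0.8]
finger_gap: 1.004
grip_force: 0.0
```

>>> step_arm:
  motion:
    - {"delta_pos": [0,0,-0.02],"roll": 0}
    - {"delta_pos": [0,0,-0.08],"roll": 0}
    - {"delta_pos": [0,0,-0.1],"roll": 0}
    - {"delta_pos": [0,0,-0.1],"roll": 0}
    - {"delta_pos": [0,0,0],"roll": 0}

```text
time: 9.87
eef_pos: [0.5491, 0.0137, 0.1147]
eef_rot: [-0.048, 0.999, -0.001, 0.006]
force: [1.2, 0.0, 1.3]
finger_gap: 0.997
grip_force: 0.0
```

Run:
```python
from h import *
go(.5070,-.3862,.107,np.radians(-9.9))
t=cv2.imread("pics/top1.png")
```

```text
tool dxyz units [ 0.2683 -1.3134  0.0259] roll units 0.3429 yaw -174.4689632404084 q6 -1.7778140759228767 [0.54906241 0.01374692 0.11474248] 9.8667
```

>>> step_arm:
  motion:
    - {"delta_pos": [0.0244,-0.1194,0],"roll": 0}
    - {"delta_pos": [0.0244,-0.1194,0],"roll": 0}
    - {"delta_pos": [0.0244,-0.1194,0],"roll": 0}
    - {"delta_pos": [0.0244,-0.1194,0],"roll": 0}
    - {"delta_pos": [0.0244,-0.1194,0],"roll": 0}
    - {"delta_pos": [0.0244,-0.1194,0],"roll": 0}
    - {"delta_pos": [0.0244,-0.1194,0],"roll": 0}
    - {"delta_pos": [0.0244,-0.1194,0],"roll": 0}
    - {"delta_pos": [0.0244,-0.1194,0],"roll": 0}
    - {"delta_pos": [0.0244,-0.1194,0],"roll": 0}
    - {"delta_pos": [0.0244,-0.1194,0],"roll": 0}

```text
time: 10.78
eef_pos: [0.5018, -0.3876, 0.1071]
eef_rot: [-0.048, 0.999, -0.0, 0.0]
force: [0.8, 1.0, -0.7]
finger_gap: 1.0
grip_force: 0.0
```

>>> step_arm:
  motion:
    - {"delta_pos": [0,0,0],"roll": 0.114}
    - {"delta_pos": [0,0,0],"roll": 0.114}
    - {"delta_pos": [0,0,0],"roll": 0.114}
    - {"delta_pos": [0,0,0],"roll": 0}
    - {"delta_pos": [0,0,0],"roll": 0}
    - {"delta_pos": [0,0,0],"roll": 0}

```text
time: 11.28
eef_pos: [0.5023, -0.3856, 0.107]
eef_rot: [0.085, 0.996, 0.0, -0.0]
force: [0.0, -0.5, 0.4]
finger_gap: 0.997
grip_force: 0.0
```

Run:
```python
from h import *
go(.5070,-.3862,.040,np.radians(-9.9))
t=capture("top"); s=capture("side"); cv2.imwrite("pics/top4.png",t); cv2.imwrite("pics/side4.png",s)
a=cv2.resize(t[170:260,240:310],None,fx=5.6,fy=5.6,interpolation=cv2.INTER_CUBIC);b=cv2.resize(s[150:265,220:320],None,fx=3.9,fy=3.9,interpolation=cv2.INTER_CUBIC);b=cv2.copyMakeBorder(b,0,a.shape[0]-b.shape[0],0,0,0)
cv2.imwrite('pics/c6.png',np.hstack([a,b]))
```

```text
tool dxyz units [-0.0157  0.0006  0.2233] roll units 0.0034 yaw 170.25444557510872 q6 -2.1728072460004992 [ 0.50232266 -0.38557585  0.10699437] 11.2833
```

View pics/c6.png

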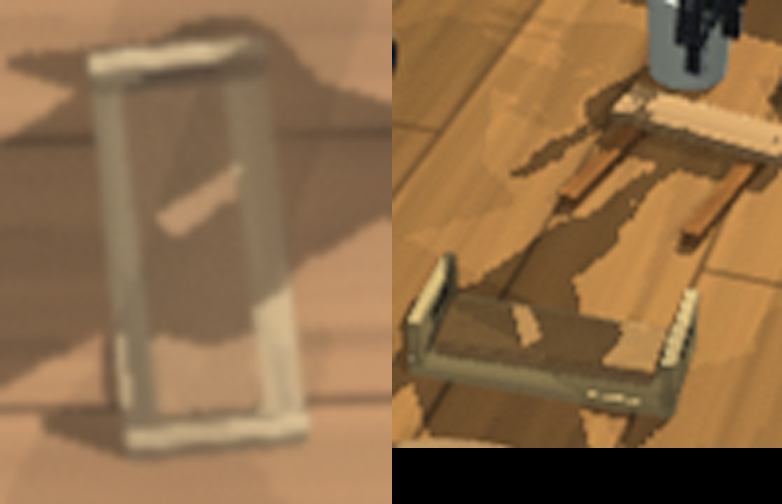

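The sheet lies in the tray, edges parallel to it, at top crop (193,250), with the arm's shadow over it. I'll check its offset numerically.

Run:
```python
from h import *
t=cv2.imread("pics/top4.png"); lab=cv2.cvtColor(t,cv2.COLOR_BGR2LAB).astype(float)
k=lambda a: np.array(a,float)/5.6+[240,170]-.41
A=[]
for nm,ch,x0,x1 in [("Ra",lab[...,1]-.7*lab[...,2],(228,85),(263,410)),("La",lab[...,1]-.7*lab[...,2],(125,85),(155,415)),("L",lab[...,0],(125,85),(155,415)),("R",lab[...,0],(228,85),(263,410))]:
    a,b=k([x0,x1]); P=[]
    for r in range(188,241):
        xc=a[0]+(r-a[1])/(b[1]-a[1])*(b[0]-a[0]); s=np.arange(-2.5,2.51,.1); v=map_coordinates(ch,[np.full(s.size,r),xc+s],order=1); g=abs(v[10:]-v[:-10]); g=np.where(g>.5*g.max(),g,0); P.append((xc+(g@s[5:-5])/g.sum(),r))
    W=world("top",P,.032)[:,:2].astype(np.float32); l=cv2.fitLine(W,cv2.DIST_HUBER,0,.0005,.001).ravel(); l[:2]*=np.sign(l[0])
    print(nm,np.degrees(np.arctan2(l[1],l[0])).round(2),"y at .54",(l[3]+(.54-l[2])*l[1]/l[0]).round(4),np.std((W-l[2:])@[-l[1],l[0]]).round(4))
# upper slat in side/top1 with refined corners from top1 (holes)
t=cv2.imread("pics/top1.png"); p,C=quad(cv2.imread("pics/top0.png"),"top",crop([(703,80),(752,86),(740,256),(691,249)]),.033,2); rep("up",C)
p,C=quad(cv2.imread("pics/top0.png"),"top",crop([(588,61),(643,64),(628,236),(576,231)]),.023,2); rep("sep",C)
```

```text
Ra 5.34 y at .54 -0.0194 0.002
La 4.31 y at .54 0.045 0.0019
L 5.34 y at .54 0.0452 0.0008
R 5.2 y at .54 -0.0192 0.0014
up c [ 0.5077 -0.386 ] yaw -9.72 [np.float64(57.8), np.float64(199.8), np.float64(59.5), np.float64(196.6)]
sep c [ 0.5383 -0.2597] yaw -9.73 [np.float64(65.4), np.float64(204.0), np.float64(63.3), np.float64(199.7)]
```

>>> step_arm:
  motion:
    - {"delta_pos": [-0.014,0.0006,0.08],"roll": 0.003}
    - {"delta_pos": [0,0,0.1],"roll": 0}
    - {"delta_pos": [0,0,0.06],"roll": 0}
    - {"delta_pos": [0,0,0],"roll": 0}
    - {"delta_pos": [0,0,0],"roll": 0}
    - {"delta_pos": [0,0,0],"roll": 0}
    - {"delta_pos": [0,0,0],"roll": 0}

```text
time: 11.97
eef_pos: [0.5077, -0.3874, 0.0374]
eef_rot: [0.087, 0.996, -0.001, 0.001]
force: [0.6, 0.3, 0.6]
finger_gap: 0.999
grip_force: 0.0
```

```bash
python3 -c "
from h import *
go(.5068,-.3861,.025,np.radians(-9.8))"
```

```text
tool dxyz units [0.0038 0.0038 0.0412] roll units -0.004 yaw 170.0185253185837 q6 -2.164813423730089 [ 0.50770536 -0.38738888  0.03736304] 11.9667
```

>>> step_arm:
  motion:
    - {"delta_pos": [0.003,0.004,0.03],"roll": -0.003}
    - {"delta_pos": [0,0,0.009],"roll": 0}
    - {"delta_pos": [0,0,0],"roll": 0}
    - {"delta_pos": [0,0,0],"roll": 0}
    - {"delta_pos": [0,0,0],"roll": 0}

```text
time: 12.38
eef_pos: [0.5058, -0.385, 0.0233]
eef_rot: [0.086, 0.996, 0.0, -0.0]
force: [0.9, 0.3, 0.3]
finger_gap: 0.997
grip_force: 0.0
```

>>> step_arm:
  motion:
    - {"delta_pos": [0,0,0],"roll": 0}
    - {"delta_pos": [0,0,0],"roll": 0}
    - {"delta_pos": [0,0,0],"roll": 0}
    - {"delta_pos": [0,0,0],"roll": 0}
    - {"delta_pos": [0,0,0],"roll": 0}
    - {"delta_pos": [0,0,0],"roll": 0}
  hand: -1
  squeeze: 45

```text
time: 12.88
eef_pos: [0.5062, -0.3854, 0.0239]
eef_rot: [0.086, 0.996, -0.0, 0.0]
force: [-0.1, -0.4, 3.4]
finger_gap: 0.683
grip_force: 50.7
```

>>> step_arm:
  motion:
    - {"delta_pos": [0,0,-0.02],"roll": 0}
    - {"delta_pos": [0,0,-0.07],"roll": 0}
    - {"delta_pos": [0,0,-0.1],"roll": 0}
    - {"delta_pos": [0,0,-0.1],"roll": 0}
    - {"delta_pos": [0,0,-0.03],"roll": 0}
    - {"delta_pos": [0,0,0],"roll": 0}
    - {"delta_pos": [0,0,0],"roll": 0}

```text
time: 13.47
eef_pos: [0.5056, -0.3847, 0.1188]
eef_rot: [0.086, 0.996, 0.0, -0.0]
force: [0.7, -1.4, -1.3]
finger_gap: 0.69
grip_force: 50.4
```

```bash
python3 -c "
from h import *
go(.5435,.0138,.11,np.radians(5.5)); print(bot.get_obs()['finger_gap'])"
```

```text
tool dxyz units [0.103  1.3305 0.0296] roll units -0.3414 yaw 170.13668942705095 q6 -2.1662044693493305 [ 0.50555848 -0.38474647  0.11879936] 13.4667
0.6896744752199625
```

>>> step_arm:
  motion:
    - {"delta_pos": [0.0086,0.1109,0],"roll": 0}
    - {"delta_pos": [0.0086,0.1109,0],"roll": 0}
    - {"delta_pos": [0.0086,0.1109,0],"roll": 0}
    - {"delta_pos": [0.0086,0.1109,0],"roll": 0}
    - {"delta_pos": [0.0086,0.1109,0],"roll": 0}
    - {"delta_pos": [0.0086,0.1109,0],"roll": 0}
    - {"delta_pos": [0.0086,0.1109,0],"roll": 0}
    - {"delta_pos": [0.0086,0.1109,0],"roll": 0}
    - {"delta_pos": [0.0086,0.1109,0],"roll": 0}
    - {"delta_pos": [0.0086,0.1109,0],"roll": 0}
    - {"delta_pos": [0.0086,0.1109,0],"roll": 0}
    - {"delta_pos": [0.0086,0.1109,0],"roll": 0}

```text
time: 14.47
eef_pos: [0.5415, 0.0155, 0.116]
eef_rot: [0.086, 0.996, 0.0, -0.003]
force: [-0.2, 0.3, -0.8]
finger_gap: 0.688
grip_force: 50.3
```

>>> step_arm:
  motion:
    - {"delta_pos": [0,0,0],"roll": -0.1138}
    - {"delta_pos": [0,0,0],"roll": -0.1138}
    - {"delta_pos": [0,0,0],"roll": -0.1138}
    - {"delta_pos": [0,0,0],"roll": 0}
    - {"delta_pos": [0,0,0],"roll": 0}
    - {"delta_pos": [0,0,0],"roll": 0}
    - {"delta_pos": [0,0,0],"roll": 0}

```text
time: 15.05
eef_pos: [0.5431, 0.0135, 0.1183]
eef_rot: [-0.047, 0.999, 0.0, -0.001]
force: [-0.2, 0.2, -0.9]
finger_gap: 0.689
grip_force: 50.3
```

```bash
python3 -c "
from h import *
go(.5437,.0137,.055,np.radians(5.4))
t=capture('top');s=capture('side');cv2.imwrite('pics/side5.png',s)
cv2.imwrite('pics/c7.png',cv2.resize(s[180:275,205:325],None,fx=6,fy=6,interpolation=cv2.INTER_CUBIC))"
```

```text
tool dxyz units [-0.0023  0.0003  0.2111] roll units -0.0 yaw -174.60086417886131 q6 -1.777171752670174 [0.54313854 0.01352689 0.11834488] 15.05
```

View pics/c7.png

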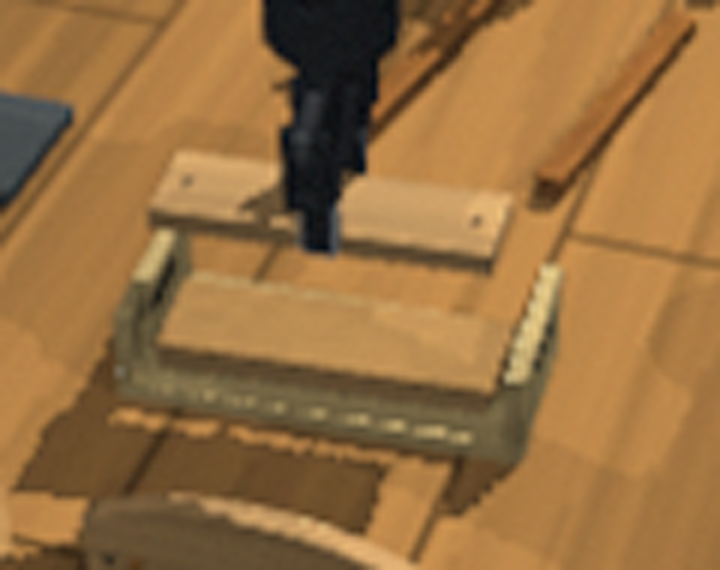

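The slat is held level over the sheet, with holes at crop (187,181) and (477,221). The sheet's corners are at about (185,272), (512,320), (495,390) and (158,347).

Run:
```python
from h import *
s=cv2.imread("pics/side5.png"); k=lambda a: np.array(a,float)/6+[205,180]-.417
W=world("side",k([(187,181),(477,221)]),.1275)[:,:2]; d=W[0]-W[1]; print("slat holes",W.mean(0),np.degrees(np.arctan2(d[1],d[0])),np.linalg.norm(d))
q=k([(185,272),(512,320),(495,390),(158,347)]); rep("sheet raw",np.roll(world("side",q,.032)[:,:2],1,0))
p,C=quad(s,"side",q,.032,1.8); print(((p-[205,180]+.417)*6).round(0).tolist()); rep("sheet",np.roll(C,1,0))
q=k([(175,150),(513,196),(492,258),(150,212)]); rep("slat raw",np.roll(world("side",q,.1275)[:,:2],1,0))
p,C=quad(s,"side",q,.1275,1.5); print(((p-[205,180]+.417)*6).round(0).tolist()); rep("slat",np.roll(C,1,0))
```

```text
slat holes [0.54514473 0.00986368] 5.451835593561246 0.1700154926466509
sheet raw c [0.5432 0.0097] yaw 6.29 [np.float64(72.4), np.float64(202.9), np.float64(65.0), np.float64(200.2)]
[[184.0, 267.0], [521.0, 323.0], [492.0, 392.0], [157.0, 343.0]]
sheet c [0.5431 0.0084] yaw 4.6 [np.float64(73.5), np.float64(210.8), np.float64(65.9), np.float64(200.8)]
slat raw c [0.5443 0.012 ] yaw 5.7 [np.float64(61.6), np.float64(201.1), np.float64(59.6), np.float64(196.6)]
[[180.0, 149.0], [511.0, 197.0], [488.0, 256.0], [146.0, 209.0]]
slat c [0.5453 0.0112] yaw 5.12 [np.float64(61.4), np.float64(198.1), np.float64(57.1), np.float64(197.0)]
```

>>> step_arm:
  motion:
    - {"delta_pos": [0.003,0,0.07],"roll": 0}
    - {"delta_pos": [0,0,0.08],"roll": 0}
    - {"delta_pos": [0,0,0.05],"roll": 0}
    - {"delta_pos": [0,0,0.02],"roll": 0}
    - {"delta_pos": [0,0,0],"roll": 0}
    - {"delta_pos": [0,0,0],"roll": 0}
    - {"delta_pos": [0,0,0],"roll": 0}
    - {"delta_pos": [0,0,0],"roll": 0}

```text
time: 15.82
eef_pos: [0.544, 0.0134, 0.0549]
eef_rot: [-0.048, 0.999, -0.0, 0.001]
force: [0.7, 0.5, -0.9]
finger_gap: 0.688
grip_force: 50.3
```

```bash
python3 -c "
from h import *
go(.5423,.0138,.038,np.radians(5.4))"
```

```text
tool dxyz units [0.0058 0.0018 0.0565] roll units 0.002 yaw -174.50871231829692 q6 -1.7786929191950942 [0.54402499 0.01343948 0.05494192] 15.8167
```

>>> step_arm:
  motion:
    - {"delta_pos": [0.003,0.001,0.025],"roll": 0.002}
    - {"delta_pos": [0,0,0.015],"roll": 0}
    - {"delta_pos": [0,0,0],"roll": 0}
    - {"delta_pos": [0,0,0],"roll": 0}
    - {"delta_pos": [0,0,0],"roll": 0}
    - {"delta_pos": [0,0,0],"roll": 0}

```text
time: 16.32
eef_pos: [0.542, 0.0138, 0.0414]
eef_rot: [-0.047, 0.999, -0.0, 0.0]
force: [0.7, 0.0, -1.5]
finger_gap: 0.689
grip_force: 50.3
```

```bash
python3 -c "
from h import *
go(.5423,.0138,.038,np.radians(5.4))"
```

```text
tool dxyz units [-0.001  -0.0001  0.0114] roll units 0.0002 yaw -174.58907389040294 q6 -1.777066805267063 [0.54199808 0.01380259 0.04142234] 16.3167
```

>>> step_arm:
  motion:
    - {"delta_pos": [-0.001,0,0.006],"roll": 0}
    - {"delta_pos": [0,0,0.005],"roll": 0}
    - {"delta_pos": [0,0,0],"roll": 0}
    - {"delta_pos": [0,0,0],"roll": 0}
    - {"delta_pos": [0,0,0],"roll": 0}
    - {"delta_pos": [0,0,0],"roll": 0}

```text
time: 16.82
eef_pos: [0.5421, 0.0138, 0.038]
eef_rot: [-0.047, 0.999, 0.0, -0.0]
force: [-0.0, 0.0, -0.5]
finger_gap: 0.692
grip_force: 50.4
```

>>> step_arm:
  motion:
    - {"delta_pos": [0,0,0.002],"roll": 0}
    - {"delta_pos": [0,0,0],"roll": 0}
    - {"delta_pos": [0,0,0],"roll": 0}

```text
time: 17.07
eef_pos: [0.5422, 0.0138, 0.0378]
eef_rot: [-0.047, 0.999, -0.0, -0.0]
force: [-2.8, 0.0, 4.1]
finger_gap: 0.688
grip_force: 50.9
```

Contact at 4 N. Releasing and rising.

>>> step_arm:
  motion:
    - {"delta_pos": [0,0,0],"roll": 0}
    - {"delta_pos": [0,0,0],"roll": 0}
    - {"delta_pos": [0,0,0],"roll": 0}
    - {"delta_pos": [0,0,0],"roll": 0}
    - {"delta_pos": [0,0,0],"roll": 0}
  hand: 1

```text
time: 17.48
eef_pos: [0.5422, 0.0138, 0.0373]
eef_rot: [-0.047, 0.999, -0.0, 0.0]
force: [-0.6, -0.3, 0.0]
finger_gap: 0.998
grip_force: 0.0
```

>>> step_arm:
  motion:
    - {"delta_pos": [0,0,-0.02],"roll": 0}
    - {"delta_pos": [0,0,-0.08],"roll": 0}
    - {"delta_pos": [0,0,-0.12],"roll": 0}
    - {"delta_pos": [0,0,-0.13],"roll": 0}
    - {"delta_pos": [0,0,-0.13],"roll": 0}
    - {"delta_pos": [0,0,0],"roll": 0}
    - {"delta_pos": [0,0,0],"roll": 0}

```text
time: 18.07
eef_pos: [0.5444, 0.0136, 0.1859]
eef_rot: [-0.047, 0.999, -0.001, 0.004]
force: [-0.1, 0.4, -0.8]
finger_gap: 0.999
grip_force: 0.0
```

Run:
```python
from h import *
t=capture("top");s=capture("side");cv2.imwrite("pics/top6.png",t);cv2.imwrite("pics/side6.png",s)
a=cv2.resize(s[195:335,190:310],None,fx=3.6,fy=3.6,interpolation=cv2.INTER_CUBIC)
b=cv2.resize(t[85:265,150:335],None,fx=2,fy=2,interpolation=cv2.INTER_CUBIC); b=cv2.copyMakeBorder(b,0,a.shape[0]-b.shape[0],0,0,0)
cv2.imwrite("pics/c8.png",np.hstack([a,b])); print(a.shape); go(.5,.228,.2,np.pi/2)
```

```text
(504, 432, 3)
tool dxyz units [ 0.0715  0.7237 -0.0631] roll units -1.8798 yaw -174.59293053590005 q6 -1.7768880775600524 [0.54179655 0.01387465 0.18103348] 18.1667
```

View pics/c8.png

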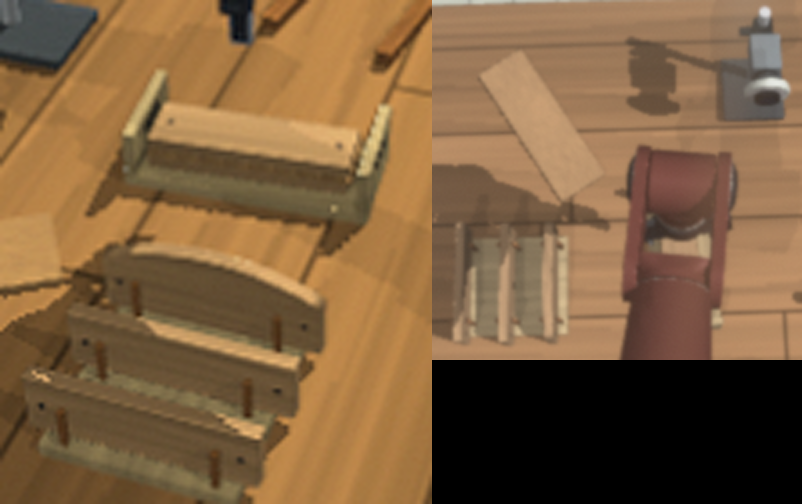

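The stack is neat: slat on sheet at side-crop (250,135), edges in line. Crest and spares stand undisturbed in the rack at (215,290), (185,350) and (145,420). Now locating the crest from the dowels and its top strip.

Run:
```python
from h import *
W=world("top",crop([(192,127),(191,240),(128,131),(127,243),(62,132),(62,243)]),.052)[:,:2]; print("dowel tops",W.round(4).tolist())
t=cv2.imread("pics/top0.png"); g=cv2.cvtColor(t,cv2.COLOR_BGR2GRAY)
for r in (200,213,226,227,240,252): print(r,list(range(200,217))[0],g[r,200:217].tolist())
for x in(.42,.5,.58):
    zz=.068 if abs(x-.5)>.05 else .092
    print(x,pix("top",[[x,.228+.0075,zz],[x,.228-.0075,zz],[x,.228-.0075,.012+.03]]).round(1).tolist())
```

```text
dowel tops [[0.5665, 0.2158], [0.4382, 0.2168], [0.564, 0.2881], [0.4368, 0.2877], [0.565, 0.3629], [0.4388, 0.36]]
200 200 [87, 88, 86, 81, 74, 87, 121, 137, 141, 139, 127, 115, 114, 122, 127, 127, 127]
213 200 [111, 110, 110, 111, 112, 122, 130, 134, 138, 138, 125, 115, 122, 144, 157, 157, 154]
226 200 [112, 111, 111, 113, 119, 141, 148, 148, 149, 145, 127, 115, 122, 150, 165, 168, 165]
227 200 [111, 113, 112, 112, 121, 139, 148, 149, 150, 145, 127, 115, 123, 150, 166, 169, 166]
240 200 [115, 116, 115, 112, 117, 133, 149, 157, 157, 149, 128, 114, 122, 150, 163, 166, 162]
252 200 [104, 104, 102, 101, 102, 112, 133, 144, 143, 140, 122, 109, 113, 128, 138, 141, 139]
0.42 [[207.0, 249.7], [211.5, 249.5], [212.7, 250.5]]
0.5 [[205.9, 224.3], [210.5, 224.2], [212.7, 226.9]]
0.58 [[207.2, 202.2], [211.6, 202.1], [212.7, 203.9]]
```

```bash
python3 -c "
from h import *
go(.5005,.231,.15,np.radians(.5))"
```

```text
tool dxyz units [0.0688 0.7335 0.1036] roll units 0.109 yaw -174.59293053590005 q6 -1.7768880775600524 [0.54179655 0.01387465 0.18103348] 18.1667
```

>>> step_arm:
  motion:
    - {"delta_pos": [0.0098,0.1048,0],"roll": 0}
    - {"delta_pos": [0.0098,0.1048,0],"roll": 0}
    - {"delta_pos": [0.0098,0.1048,0],"roll": 0}
    - {"delta_pos": [0.0098,0.1048,0],"roll": 0}
    - {"delta_pos": [0.0098,0.1048,0],"roll": 0}
    - {"delta_pos": [0.0098,0.1048,0],"roll": 0}
    - {"delta_pos": [0.0098,0.1048,0],"roll": 0}
    - {"delta_pos": [0,0,0],"roll": 0.109}
    - {"delta_pos": [0,0,0.1],"roll": 0}
    - {"delta_pos": [0,0,0],"roll": 0}
    - {"delta_pos": [0,0,0],"roll": 0}
    - {"delta_pos": [0,0,0],"roll": 0}
  hand: 0.2

```text
time: 19.17
eef_pos: [0.5003, 0.2305, 0.1504]
eef_rot: [-0.004, 1.0, -0.0, -0.001]
force: [0.7, -0.6, 0.3]
finger_gap: 0.602
grip_force: 0.0
```

Run:
```python
from h import *
go(.5005,.231,.061,np.radians(.5)); print(bot.get_obs()["finger_gap"])
# recheck crest strip from top6 (same columns) and the camera (lens) pose
for f in("top1","top6"):
    g=cv2.cvtColor(cv2.imread(f"pics/{f}.png"),cv2.COLOR_BGR2GRAY); print(f,[g[r,202:214].tolist() for r in (226,240)])
s=cv2.imread("pics/side6.png"); cv2.imwrite("pics/cam_s.png",s[145:215,170:230])
def blob(img,x0,x1,y0,y1,name):
    c=img[y0:y1,x0:x1]; hsv=cv2.cvtColor(c,cv2.COLOR_BGR2HSV); w=((hsv[...,1]<45)&(hsv[...,2]>165)).astype(np.uint8)
    n,l,st,ce=cv2.connectedComponentsWithStats(w); print(name,[(st[i].tolist(),(ce[i]+[x0,y0]).round(1).tolist()) for i in range(1,n) if st[i][4]>8])
blob(cv2.imread("pics/top0.png"),295,340,80,150,"top"); blob(s,170,235,140,220,"side")
# dark lens in side ; dark steel base in both
for img,n,b in((cv2.imread("pics/top0.png"),"top",(285,340,85,150)),(s,"side",(170,230,140,225))):
    c=img[b[2]:b[3],b[0]:b[1]].astype(int); m=((c[...,0]>=c[...,2]+3)&(c.sum(2)<330)).astype(np.uint8)
    k,l,st,ce=cv2.connectedComponentsWithStats(m); 
    for i in range(1,k):
        if st[i][4]>15: 
            P=np.argwhere(l==i)[:,::-1]+[b[0],b[2]]; print(n,st[i][4],cv2.boxPoints(cv2.minAreaRect(P.astype(np.float32))).round(1).tolist())
```

```text
tool dxyz units [-0.0014  0.0019  0.298 ] roll units -0.0003 yaw -179.51340059149055 q6 -1.2826670504936832 [0.5003061  0.2304987  0.15041279] 19.1667
0.6020218514924526
top1 [[121, 120, 120, 115, 109, 106, 103, 100, 111, 120, 134, 164], [125, 122, 128, 146, 163, 171, 172, 163, 140, 126, 135, 162]]
top6 [[120, 120, 130, 152, 159, 160, 163, 155, 138, 124, 131, 162], [122, 122, 126, 144, 160, 169, 170, 160, 138, 125, 132, 160]]
top [([0, 0, 45, 4, 139], [316.1, 81.1]), ([19, 8, 5, 6, 25], [316.0, 90.4]), ([17, 44, 17, 6, 63], [320.5, 126.3])]
side [([14, 9, 5, 2, 9], [185.8, 149.4]), ([42, 15, 5, 6, 17], [213.7, 157.0]), ([0, 27, 15, 16, 124], [174.6, 172.5])]
side 216 [[182.1999969482422, 165.6999969482422], [185.3000030517578, 152.60000610351562], [210.10000610351562, 158.5], [207.0, 171.60000610351562]]
side 31 [[216.0, 160.0], [220.0, 160.0], [220.0, 169.0], [216.0, 169.0]]
side 531 [[179.5, 209.3000030517578], [186.1999969482422, 164.60000610351562], [220.39999389648438, 169.6999969482422], [213.6999969482422, 214.5]]
```

>>> step_arm:
  motion:
    - {"delta_pos": [-0.0014,0.0019,0.06],"roll": 0}
    - {"delta_pos": [0,0,0.08],"roll": 0}
    - {"delta_pos": [0,0,0.08],"roll": 0}
    - {"delta_pos": [0,0,0.05],"roll": 0}
    - {"delta_pos": [0,0,0.02],"roll": 0}
    - {"delta_pos": [0,0,0],"roll": 0}
    - {"delta_pos": [0,0,0],"roll": 0}
    - {"delta_pos": [0,0,0],"roll": 0}

```text
time: 19.83
eef_pos: [0.5028, 0.2318, 0.0664]
eef_rot: [-0.004, 1.0, 0.0, 0.001]
force: [-0.4, 0.2, 0.6]
finger_gap: 0.599
grip_force: 0.0
```

>>> step_arm:
  motion:
    - {"delta_pos": [0,0,0],"roll": 0}
    - {"delta_pos": [0,0,0],"roll": 0}
    - {"delta_pos": [0,0,0],"roll": 0}
    - {"delta_pos": [0,0,0],"roll": 0}
    - {"delta_pos": [0,0,0],"roll": 0}
    - {"delta_pos": [0,0,0],"roll": 0}
    - {"delta_pos": [0,0,0],"roll": 0}
  hand: -1
  squeeze: 60

```text
time: 20.42
eef_pos: [0.502, 0.2319, 0.0654]
eef_rot: [-0.004, 1.0, 0.0, 0.001]
force: [-0.3, 1.1, 5.7]
finger_gap: 0.17
grip_force: 59.4
```

>>> step_arm:
  motion:
    - {"delta_pos": [0,0,-0.01],"roll": 0}
    - {"delta_pos": [0,0,-0.03],"roll": 0}
    - {"delta_pos": [0,0,-0.05],"roll": 0}
    - {"delta_pos": [0,0,-0.06],"roll": 0}
    - {"delta_pos": [0,0,-0.08],"roll": 0}
    - {"delta_pos": [0,0,-0.08],"roll": 0}
    - {"delta_pos": [0,0,-0.08],"roll": 0}
    - {"delta_pos": [0,0,-0.06],"roll": 0}
    - {"delta_pos": [0,0,-0.03],"roll": 0}
    - {"delta_pos": [0,0,0],"roll": 0}
    - {"delta_pos": [0,0,0],"roll": 0}
    - {"delta_pos": [0,0,0],"roll": 0}

```text
time: 21.42
eef_pos: [0.5003, 0.2312, 0.2063]
eef_rot: [-0.004, 1.0, -0.0, -0.002]
force: [-0.4, -0.3, -2.0]
finger_gap: 0.167
grip_force: 58.4
```

Run:
```python
from h import *
t=np.mean([cv2.imread(f"pics/top{i}.png").astype(float) for i in(0,1)],0); s=cv2.imread("pics/side6.png").astype(float)
print("lens ray top",world("top",[[318,129]],.2),"side",world("side",[[218,164.5]],.2))
print("TOP b-r"); d=(t[...,0]-t[...,2]).round().astype(int)
for r in range(84,150,2): print(r,' '.join(f"{v:4d}" for v in d[r,290:334:2]),'|',' '.join(f"{v:3d}" for v in t[r,290:334:2].mean(1).astype(int)))
```

```text
lens ray top [[ 0.7749895  -0.13293891  0.2       ]] side [[ 0.75974164 -0.13506486  0.2       ]]
TOP b-r
84  -48  -52  -53  -53  -54  -54  -54  -54  -54  -55  -55  -56  -58  -55  -54  -54  -56  -56  -58  -58  -58  -64 | 146 142 141 141 143 140 144 141 141 141 142 141 137 133 129 129 127 128 125 125 125 131
86  -67  -66  -66  -65  -64  -62  -62  -60  -61  -61  -62  -62  -63  -59  -59  -60  -61  -62  -62  -62  -64  -68 | 132 132 132 133 134 135 134 135 136 135 136 135 135 129 126 125 125 124 124 123 123 130
88  -68  -67  -66  -66  -64  -64  -62  -62  -62  -62  -63  -64  -45  -24  -44  -62  -62  -64  -64  -64  -64  -69 | 131 132 133 134 135 136 136 136 136 136 136 137 154 175 148 127 127 126 125 125 125 132
90  -70  -68  -66  -66  -65  -64  -64  -63  -64  -63  -64  -60   -9    0   -9  -58  -63  -63  -63  -64  -65  -69 | 133 133 134 135 135 137 137 135 136 136 136 138 200 215 200 130 125 125 124 124 124 131
92  -67  -66  -64  -64  -62  -61  -60  -60  -60  -60  -58  -50   -5    0   -6  -54  -58  -58  -58  -59  -60  -64 | 130 130 131 131 131 132 131 132 131 131 129 125 176 208 191 123 118
[... 5029 characters left out ...]
 124 103  93  92  97  98  96  96  95  94  93  91  91  92  89  87  88  88 103 120 121 121
144  -70  -58  -47  -30  -22  -22  -19  -19  -16  -17  -18  -19  -18  -18  -22  -23  -23  -28  -60  -68  -69  -69 | 125 109  95  90  94  94  92  92  90  87  86  85  84  80  81  80  80  84 114 123 123 122
146  -68  -68  -64  -62  -62  -62  -62  -62  -61  -60  -63  -62  -60  -61  -62  -62  -63  -66  -66  -66  -65  -64 | 123 121 120 116 117 116 115 116 115 115 115 115 112 111 112 112 112 113 116 114 114 113
148  -56  -57  -56  -56  -58  -57  -56  -57  -58  -58  -58  -58  -58  -58  -60  -60  -60  -61  -60  -61  -62  -61 | 105 105 106 105 105 106 105 105 105 105 105 104 103 104 104 105 107 108 109 108 109 109
```

Run:
```python
from h import *
print("lens top",world("top",[[317.3,134]],.2),"ring c",world("top",[[317.2,130]],.2))
C=world("top",[[295.8,143.3],[325.6,142.8],[294,114.3],[316,90.3],[317,110]],.014)[:,:2]; print("base FL FR BL",C[:3].round(4).tolist())
print("column top",world("top",[[316,90.5]],.245), "body edges",world("top",[[309,106],[309.5,116],[323.6,106],[324.6,116]],.23)[:,:2].round(4).tolist())
s=cv2.imread("pics/side6.png").astype(float)
d=(s[...,0]-s[...,2]).round().astype(int)
print("cols",list(range(170,228,2)))
for r in range(148,220,2): print(r,' '.join(f"{v:4d}" for v in d[r,170:228:2]),'|',' '.join(f"{v:3d}" for v in s[r,170:228:2].mean(1).astype(int)))
```

```text
lens top [[ 0.75811967 -0.12979239  0.2       ]] ring c [[ 0.77165845 -0.13022117  0.2       ]]
base FL FR BL [[0.8031, -0.0745], [0.8022, -0.1823], [0.9169, -0.0727]]
column top [[ 0.88458336 -0.12793085  0.245     ]] body edges [[0.8398, -0.1051], [0.8059, -0.1049], [0.8388, -0.1508], [0.8048, -0.1519]]
cols [170, 172, 174, 176, 178, 180, 182, 184, 186, 188, 190, 192, 194, 196, 198, 200, 202, 204, 206, 208, 210, 212, 214, 216, 218, 220, 222, 224, 226]
148   -6   -6   -6   -7   -7   -7   -8   -7   -2   -5   -6   -6   -6   -7   -6   -8   -6  -30 -101 -102 -102 -107 -100  -88  -95  -96  -82  -83  -94 | 116 122 123 119 120 117 119 118 153 117 116 120 123 123 122 114 122 123 110 116 117 119 116 105 107 112  95  97 110
150   -7   -9   -6   -6   -6   -7   -6    8    3    5   -7   -8   -8   -7   -6   -6  -31 -103 -102 -102 -105 -100  -89  -94  -97  -85  -82  -93  -96 | 124 126 122 118 118 118 115 183 235 147 121 122 119 118 108 112 115 111 117 119 119 117 106 109 112  98  95 108 110
152   -5   -8   -6   -7   -8   -8   -7    1    1    3   -7   -6   -8   -6   -5  -34 -103 -105 -103 -105 -105
[... 8269 characters left out ...]
-85  -90 -107  -97  -96  -99 -100 -102 -102 -101 | 112  88  62  60  94 112 111 106 105 117 115  81  80  52  51  54  54  52  72  94 103 124 111 113 113 117 118 120 118
216  -48  -53  -53  -93  -97  -93  -98  -98 -108 -102  -90  -84  -84  -86  -88  -89  -77  -79  -91  -84 -108  -99  -96  -97  -98 -103 -102 -103 -100 |  58  62  63 108 112 109 112 114 125 116 104  96  97  99 103 103  90  90 105  98 125 113 111 113 115 118 119 118 116
218  -52  -79  -94  -96  -95  -98  -97 -104 -106 -100  -92  -86  -82  -86  -92  -95  -98  -94  -69 -111 -109 -106 -104 -102 -104 -101 -103 -101 -101 |  61  91 107 110 112 113 112 124 124 114 107  99  98  99 109 108 112 108  84 131 129 120 120 119 121 116 119 118 116
```

```bash
python3 -c "
from h import *
go(.558,-.1333,.2134,np.radians(.5)); print(bot.get_obs()['finger_gap'])"
```

```text
tool dxyz units [-0.1816 -1.2168 -0.023 ] roll units 0.0 yaw -179.4978517367958 q6 -1.2816559081845675 [0.50031228 0.23123476 0.20632521] 21.4167
0.16691022854337084
```

>>> step_arm:
  motion:
    - {"delta_pos": [-0.008,-0.05,-0.02],"roll": 0}
    - {"delta_pos": [-0.0158,-0.106,0],"roll": 0}
    - {"delta_pos": [-0.0158,-0.106,0],"roll": 0}
    - {"delta_pos": [-0.0158,-0.106,0],"roll": 0}
    - {"delta_pos": [-0.0158,-0.106,0],"roll": 0}
    - {"delta_pos": [-0.0158,-0.106,0],"roll": 0}
    - {"delta_pos": [-0.0158,-0.106,0],"roll": 0}
    - {"delta_pos": [-0.0158,-0.106,0],"roll": 0}
    - {"delta_pos": [-0.0158,-0.106,0],"roll": 0}
    - {"delta_pos": [-0.0158,-0.106,0],"roll": 0}
    - {"delta_pos": [-0.0158,-0.106,0],"roll": 0}
    - {"delta_pos": [-0.0158,-0.106,0],"roll": 0}

```text
time: 22.42
eef_pos: [0.5581, -0.134, 0.212]
eef_rot: [-0.004, 1.0, 0.001, -0.002]
force: [0.2, 0.6, -1.7]
finger_gap: 0.163
grip_force: 58.8
```

>>> step_arm:
  motion:
    - {"delta_pos": [0,0,0],"roll": 0.08}
    - {"delta_pos": [0,0,0],"roll": 0.12}
    - {"delta_pos": [0,0,0],"roll": 0.12}
    - {"delta_pos": [0,0,0],"roll": 0.12}
    - {"delta_pos": [0,0,0],"roll": 0.12}
    - {"delta_pos": [0,0,0],"roll": 0.12}
    - {"delta_pos": [0,0,0],"roll": 0.12}
    - {"delta_pos": [0,0,0],"roll": 0.12}
    - {"delta_pos": [0,0,0],"roll": 0.12}
    - {"delta_pos": [0,0,0],"roll": 0.12}
    - {"delta_pos": [0,0,0],"roll": 0.12}
    - {"delta_pos": [0,0,0],"roll": 0.12}

```text
time: 23.42
eef_pos: [0.558, -0.1324, 0.2118]
eef_rot: [0.521, 0.854, -0.0, -0.002]
force: [0.4, -0.1, -1.4]
finger_gap: 0.166
grip_force: 58.9
```

>>> step_arm:
  motion:
    - {"delta_pos": [0,0,0],"roll": 0.12}
    - {"delta_pos": [0,0,0],"roll": 0.12}
    - {"delta_pos": [0,0,0],"roll": 0.12}
    - {"delta_pos": [0,0,0],"roll": 0.12}
    - {"delta_pos": [0,0,0],"roll": 0.08}
    - {"delta_pos": [0,0,0],"roll": 0.04}
    - {"delta_pos": [0,0,0],"roll": 0}
    - {"delta_pos": [0,0,0],"roll": 0}
    - {"delta_pos": [0,0,0],"roll": 0}
    - {"delta_pos": [0,0,0],"roll": 0}

```text
time: 24.25
eef_pos: [0.5588, -0.1326, 0.2137]
eef_rot: [0.704, 0.71, -0.0, -0.001]
force: [-0.6, -0.7, -1.6]
finger_gap: 0.165
grip_force: 58.9
```

Run:
```python
from h import *
go(.558,-.1333,.2134,np.radians(90.6)); print(bot.get_obs()['finger_gap'])
t=capture("top");s=capture("side");cv2.imwrite("pics/top9.png",t);cv2.imwrite("pics/side9.png",s)
# where the crest should project: ends of the lower edge / ends' tops, and measured wood mask changes
o=bot.get_obs(); X=R.from_quat(o["eef_rot"]).apply([1,0,0]); m=o["eef_pos"]+.0015*X-[0,0,.0134]
E=[m+sg*.1*X+[0,0,dz] for sg in(-1,1) for dz in(-.04,.016)]; print("expect side",pix("side",E).round(1).tolist(),"top",pix("top",E).round(1).tolist())
for a,b,n in((t,cv2.imread("pics/top1.png"),"top"),(s,cv2.imread("pics/side6.png"),"side")):
    p=pix(n,E); x0,y0=(p.min(0)-8).astype(int); x1,y1=(p.max(0)+8).astype(int)
    D=cv2.absdiff(a,b).sum(2)[y0:y1,x0:x1]; print(n,"diff box offset",x0,y0); print("cols",np.flatnonzero((D>40).mean(0)>.15)[[0,-1]]+x0)
cv2.imwrite("pics/d.png",s)
```

```text
tool dxyz units [-0.0022 -0.0028  0.0011] roll units -0.0015 yaw 90.53175972790521 q6 -0.37187222668464653 [ 0.55882712 -0.1326416   0.21372132] 24.25
0.16473423344331597
expect side [[277.0, 169.9], [277.2, 156.9], [260.0, 197.9], [259.8, 184.1]] top [[351.5, 197.2], [355.1, 192.5], [287.9, 199.5], [288.7, 194.9]]
top diff box offset 279 184
cols [279 362]
side diff box offset 251 148
cols [251 284]
```

Run:
```python
from h import *
t=cv2.imread("pics/top9.png"); a=t.mean(2).astype(int); h=cv2.cvtColor(t,cv2.COLOR_BGR2HSV)[...,1]
o=bot.get_obs(); X=R.from_quat(o["eef_rot"]).apply([1,0,0]); Y=R.from_quat(o["eef_rot"]).apply([0,1,0])
m=o["eef_pos"]+.0015*X-[0,0,.0134]
print("top end edges exp",pix("top",[m+s*.1*X+q*.0075*Y+[0,0,.016] for s in(-1,1) for q in(-1,1)]).round(1).tolist())
for r in range(186,206,2): print(r,"L",a[r,280:300].tolist(),"R",a[r,344:364].tolist())
s=cv2.imread("pics/side9.png").mean(2).astype(int)
print("side end near cam exp",pix("side",[m+.1*X+q*.0075*Y+[0,0,z] for z in(-.04,.016) for q in(-1,1)]).round(1).tolist())
for r in range(176,206,2): print(r,s[r,250:272].tolist())
```

```text
top end edges exp [[355.3, 194.9], [354.9, 190.1], [288.8, 197.3], [288.5, 192.5]]
186 L [160, 168, 170, 166, 161, 158, 156, 148, 137, 132, 131, 130, 131, 131, 132, 132, 131, 132, 133, 132] R [133, 127, 106, 71, 55, 57, 71, 86, 90, 89, 90, 91, 96, 113, 132, 139, 139, 138, 136, 137]
188 L [148, 154, 155, 153, 148, 146, 146, 145, 137, 131, 129, 131, 130, 131, 131, 131, 130, 132, 132, 131] R [135, 126, 93, 63, 55, 65, 84, 90, 90, 89, 91, 91, 103, 120, 134, 138, 138, 138, 138, 137]
190 L [106, 110, 112, 111, 110, 108, 109, 112, 108, 103, 105, 113, 117, 121, 124, 127, 127, 129, 129, 128] R [133, 111, 74, 55, 61, 79, 89, 88, 90, 90, 90, 96, 113, 129, 133, 134, 134, 134, 130, 129]
192 L [103, 107, 110, 111, 110, 108, 108, 105, 101, 98, 96, 95, 94, 97, 102, 103, 103, 107, 111, 109] R [149, 98, 61, 56, 69, 85, 89, 90, 90, 90, 94, 107, 115, 105, 100, 101, 101, 103, 104, 103]
194 L [101, 106, 111, 113, 112, 113, 114, 110, 101, 92, 91, 93, 100, 102, 100, 100, 100, 100, 99, 98] R [111, 70, 55, 64, 82, 89, 90, 89, 91, 91, 102, 121, 125, 117, 115, 116, 118, 123, 124, 124]
196 L [104, 107, 111, 112,
[... 1908 characters left out ...]
5, 75, 69, 55, 50, 70, 111, 114, 92, 92, 100, 102]
194 [93, 67, 72, 72, 71, 97, 109, 132, 128, 93, 71, 76, 69, 55, 79, 121, 112, 90, 98, 104, 105, 111]
196 [131, 134, 134, 132, 133, 133, 134, 138, 132, 110, 92, 83, 73, 90, 103, 104, 112, 110, 108, 113, 104, 73]
198 [131, 131, 132, 129, 132, 133, 138, 136, 135, 134, 134, 132, 117, 118, 121, 114, 111, 115, 107, 76, 52, 69]
200 [131, 131, 131, 132, 133, 136, 135, 134, 133, 130, 122, 121, 93, 59, 58, 80, 100, 83, 57, 68, 107, 136]
202 [131, 130, 132, 135, 135, 137, 135, 133, 132, 133, 129, 103, 66, 49, 56, 54, 54, 62, 102, 135, 140, 142]
204 [119, 127, 131, 136, 136, 135, 132, 132, 130, 130, 112, 72, 61, 72, 73, 71, 100, 131, 141, 141, 139, 139]
```

>>> step_arm:
  motion:
    - {"delta_pos": [0.003,-0.002,0.001],"roll": 0}
    - {"delta_pos": [0,0,0],"roll": 0}
    - {"delta_pos": [0,0,0],"roll": 0}
    - {"delta_pos": [0,0,0],"roll": 0}
    - {"delta_pos": [0,0,0],"roll": 0}
    - {"delta_pos": [0,0,0],"roll": 0}
    - {"delta_pos": [0,0,0],"roll": 0}
    - {"delta_pos": [0,0,0],"roll": 0}
    - {"delta_pos": [0,0,0],"roll": 0}
    - {"delta_pos": [0,0,0],"roll": 0}

```text
time: 25.18
eef_pos: [0.5585, -0.1319, 0.2141]
eef_rot: [0.704, 0.71, -0.0, 0.0]
force: [-0.3, -0.0, -1.3]
finger_gap: 0.169
grip_force: 58.9
```

```bash
python3 -c "
from h import *
go(.558,-.1318,.2134,np.radians(90.6)); o=bot.get_obs(); print(o['finger_gap'],abs(o['qvel']).max()); print(bot.finish_job())"
```

```text
tool dxyz units [ 0.0002 -0.0017  0.0024] roll units -0.0022 yaw 90.50163759105565 q6 -0.37027259133493484 [ 0.5584997  -0.13186479  0.21411661] 25.1833
0.16928398443988915 0.0015157063574596681
the job is handed in; nothing more can be done
None
```

I handed the job in at about 25 s: the separator and checked slat are stacked in the tray, and the crest rail is held still, arch up and square to the lens, with its middle about 20 cm out on the lens axis (placed to roughly 2–4 mm by my measurements); no verdict came back.

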